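# Probe two board terminals with sprung test tweezers

### The arm

A 6-joint arm with a two-finger parallel gripper is mounted at the origin on the work surface. World frame = base frame: x ahead of the robot, y to its left, z up, the work surface at z = 0. Lengths are in m, angles in rad, forces in N, time in s.
With the tool pointing down it reaches from about 0.3 to 0.775 m from the base axis. Payload 14.6 kg.
Tool frame: the origin (TCP) lies between the finger pads; the fingertips stand 19 mm ahead of it and the grasp point (between the pads) is the TCP; z points along the fingers, y is the line along which they close (so a half turn about z gives the same grasp; the last joint's range is limited). The gripper opens to 94 mm and grips with 3 to 60 N. Pads are 16 mm wide; open, the fingers measure 119 mm over their backs; the gripper's body (75 mm by 177 mm) begins 78 mm behind the grasp point.
Start: joints at [1.159, 0.3, 1.521, -0, 1.321, -0.067], TCP at [0.186, 0.518, 0.224] pointing down, gripper open.
Joint ranges: [-3.03, 3.03], [-0.79, 2.21], [0.23, 2.52], [-1.04, 4.18], [0, 3.07], [-2.55, 2.55]. Speed limits (rad/s): [2.22, 2.22, 2.57, 3.14, 3.14, 3.14].

### API

Orientations are given as a unit quaternion [w, x, y, z].
In Python, from plant import move_pose, move_linear, move_j, command_gripper, hold, solve_ik, snapshot, MotionError, hand_in, boxes_of, read_clock, read_joints, read_joint_velocities, read_effort, read_position, read_ee_rot, read_ft_force, read_torque, read_finger_gap, read_finger_force gives the robot as it stands. Calls block until the motion is done:
- move_pose(position, orientation): joint-space move of the TCP to a pose.
- move_linear(position, attitude=None, rate=0.15): straight line of the TCP; attitude=None keeps the orientation; rate is the mean speed in m/s.
- move_j(angles): joint-space move.
- command_gripper(opening, f_grip=None): finger opening in m; f_grip is the grip in N (None keeps the last); returns when the fingers have stopped.
- hold(seconds).
- solve_ik(position, orientation): joint angles nearest the present ones, or None.
- snapshot(name): name is "scene" or "top" or "wrist"; returns a dict with "image" (384x512x3 uint8, red, green, blue), "z_map" (384x512 float32, m along the optical axis (not along the pixel's ray), 0 where there is no reading), "K" (3x3 intrinsics, pixels), "origin" and "rotation" of the camera in the world. Camera axes: x right, y up, looking along -z (the intrinsics and any distortion apply to the point x, -y, -z); pixel columns grow to the right and rows downward; lengths in m; the calibration is good to about 2 mm. A picture is of the moment at which its call begins.
A pose or a line that the arm cannot do raises MotionError and nothing moves.
- hand_in(): hands the job in; it is judged then, once.
Trained networks look in a picture, given as the dict that the camera call returned (one of the last four; its "shot" number tells which), for a name from the list of things; names that differ only in an ending like _2 or _b are one class to them, and where a whole thing is asked for, a point or a joint stands for the part that bears it (a point fixed in the world has none). Each returns a list of dicts, best first, with "p" (0 to 1); they miss things now and then, are a little off and sometimes report something else, mostly with a low value. They report only what shows in the picture. A call takes as long as a camera call. They do not tell look-alikes from the thing itself.
- boxes_of(thing, picture): "xyz" ([x, y, z] in m, in the coordinates of the camera as it stood for that picture, good to about 4 mm: the middle of the surface that is visible of it).
Readings, each from a call of its own:
- read_clock(): time.
- read_joints(): joint angles.
- read_joint_velocities(): joint speeds.
- read_effort(): joint torques, N m.
- read_position(): TCP position.
- read_ee_rot(): TCP orientation.
- read_ft_force(): force on the tool from outside, world axes, zero at the start.
- read_torque(): the same for the moment, N m.
- read_finger_gap(): finger opening in m.
- read_finger_force(): force on a finger pad.
Only numpy, scipy, OpenCV 4.12 (cv2) and the standard library are available. Lean on these libraries where they do the work, as an engineer would, in place of code of your own. Each camera call takes 0.05 s, during which the arm holds its last target. There are 200 camera calls.

### The job

Swing the hook-ended hold-down bar over the circuit board until it is fully home in its catch. Then lift the sprung test tweezers out of the wooden tool block, squeeze them until the tips are as far apart as the middles of the board's two bare raised metal pads, and rest the tips lightly on the pads, one tip on the middle of each. Finish while holding them there: keep the grip, the gap and the light touch steady, do not let go, and leave the other things on the bench alone.

Things in the scene. Friction and masses are not known exactly. Their poses are not given: they have to be found in the camera images.
- holder: Black plastic circuit-board holder standing on the bench, fixed: base plate 112 (x) by 150 (y) by 10 mm. Origin: centre of its underside on the bench; z up. The board lies in its nest in the middle. At (44, 30) mm in its frame is the pivot post of the hold-down bar, at (-42, 30) mm the catch: a headed steel stud, top 25 mm above the bench.
- clamp_bar (a joint): Swing of the aluminium hold-down bar about its upright pivot, rad. 0: fully home, the bar lying across the board along the holder's x, its hooked end round the catch stud (a hard stop). It grows as the bar swings open, clockwise seen from above, to 1.7 at most (at 1.57 it points along the holder's +y). It stays where it is left; moving it takes about 1 N at the knob.
- bar_knob (a point): Upright black round knob on the bar, 16 mm in diameter, 30 mm tall, standing on the bar's top from 22 to 52 mm above the bench, 55 mm from the pivot along the bar. This point is on its axis, 44 mm above the bench, a good height to pinch it from above (fingers must stay above the 4 mm thick, 14 mm wide bar, whose top is 22 mm above the bench).
- bar_hinge (a point): The bar's pivot axis (vertical), at bar height. The bar is 98 mm long from the pivot to its hooked end.
- board: Green battery-management circuit board 60 (x) by 100 (y) by 2 mm, lying loose (1.5 mm play) in the holder's nest, its top 16 mm above the bench; heat spreader and connector on it stand up to 8 mm above its underside. Origin: centre of its underside; z up.
- pad_a: Bare tinned terminal pad of the board, 12 (x) by 9 (y) mm, 1.5 mm proud of the board. Origin: middle of its top face, 17.5 mm above the bench, at (-4, -13) mm in the board's frame.
- pad_b: The other such pad, at (-4, -31) mm in the board's frame: the middles of the two pads are 18 mm apart along the board's y.
- tweezers: The sprung test tweezers, upright with tips down in the block's slot at the start; about 55 g. This is the head (black, 17 mm wide along y, 14 mm thick, small display) joining two legs. Its z axis points from the tips to the head, its y axis is the line along which the legs spread and are squeezed. Origin: mid-way between the tips when spread, level with them; the head's top is 120 mm above that.
- tweezers_grip (a point): Where to grip the tweezers: mid-way between the two grey grip flats, 68 mm from the tips, 52 mm below the head's top. The flats are 14 mm wide (x), 48 mm tall, from 26 mm below to 22 mm above this point. Let go, they measure about 32 mm over their outsides here; with the tips 18 mm apart, 26 mm, the faces then parallel. 1 mm more squeeze here closes the tips about 2 to 3 mm.
- tip_a (a point): End of the leg on the tweezers' +y side: centre of its round tip 1.5 mm in radius, so it reads 1.5 mm above what the tip touches.
- tip_b (a point): The same on the -y side. The distance between the two tip points is the tip gap: 34 mm let go. The legs are sprung open: squeezing at the grip takes about 2 N to start and 5 to 6 N at 18 mm tip gap.
- block: Plywood tool block, fixed on the bench, 69 (x) by 90 (y) by 50 mm high. Origin: centre of its underside. The tweezers hang in a slot 9 (x) by 41 mm (y) through its middle, the undersides of the grip flats resting on its top, the legs reaching 42 mm down into it; the tweezers' y is along the block's y (to about 0.05 rad).
- multimeter: Yellow multimeter, 85 by 170 by 40 mm, lying on the bench beyond the work; leave it alone.
- screwdriver: Red-handled screwdriver lying on the bench near the robot; leave it alone.
- screw_jar: Clear screw jar 56 mm across, 60 mm tall, standing on the bench; leave it alone.
There are look-alikes about, which are no part of the job. Leave any green look-alike of the holder alone.

How it is judged:
On the way, in this order (a step that is already met when the one before it is completed fails the run):
1. the hold-down bar is swung fully home in its catch, the tweezers still in the block (value of joint clamp_bar below 0.06 rad and distance of tweezers from where it was at the start of the episode below 0.02 m), for 0.2 s.
2. the tweezers are lifted clear of the block in the fingers (height (world z) of each of tip_a, tip_b above 0.052 m and contact force between the fingers and tweezers above 0.5 N), for 0.2 s.
At the end, for the whole second after the job is handed in: The bar is home (within 0.06 rad); the fingers still grip the tweezers; one tip rests on each pad, each within 4.5 mm of that pad's middle (either way round) and touching it; the tip gap is 18 mm within 3.5 mm; the tweezers are still and the board lies in its nest; all through the last second (value of joint clamp_bar below 0.06 rad and contact force between the fingers and tweezers above 1 N and contact force between tweezers and pad_a above 0.1 N and contact force between tweezers and pad_b above 0.1 N and distance between tip_a and tip_b between 0.0145 and 0.0215 m and ((horizontal distance between tip_a and pad_a below 0.0045 m and horizontal distance between tip_b and pad_b below 0.0045 m) or (horizontal distance between tip_a and pad_b below 0.0045 m and horizontal distance between tip_b and pad_a below 0.0045 m)) and linear speed of tweezers below 0.02 m/s and z of board in the frame of holder below 0.017 m); the arm keeps its last pose, push and grip.
It fails at once if the tweezers are pressed hard on the board (over 15 N) (contact force between tweezers and board above 15 N).
It fails at once if a bystander is disturbed (moved over 25 mm) (distance of any of multimeter, screwdriver, screw_jar from where it was at the start of the episode above 0.025 m).
It also fails if it takes over 56 s, if anything falls off the work surface, if the arm or the gripper's body presses on something with over 40 N, if the wrist force passes 120 N, or if a joint passes its speed limit or range.

## Working session

There is one attempt and no reset: what is moved stays moved. The work goes in short steps, each a Python script; the robot and the scene stay as the last script left them, time stands still between calls to the robot, and variables do not carry over. Pictures are saved under pics/ and viewed, at most 10 in all, crops included, and the job is handed in when it is done.

```bash
ls; mkdir -p pics
cat > h.py <<'E'
from plant import *
import numpy as np, cv2
def world(s,p): return np.array(s["origin"])+np.array(s["rotation"])@np.array(p)
def pix(s,pw):
    c=np.array(s["rotation"]).T@(np.array(pw)-np.array(s["origin"])); K=np.array(s["K"])
    return K[0,0]*c[0]/-c[2]+K[0,2], K[1,1]*-c[1]/-c[2]+K[1,2]
def unp(s,u,v,z=None):
    """world point of a pixel: from depth, or on the plane of world height z"""
    K=np.array(s["K"]);d=np.array([(u-K[0,2])/K[0,0],-(v-K[1,2])/K[1,1],-1.]);R=np.array(s["rotation"]);o=np.array(s["origin"])
    r=R@d
    t=float(s["z_map"][int(round(v)),int(round(u))]) if z is None else (z-o[2])/r[2]
    return o+r*t
def find(s,*names):
    for n in names:
        for b in boxes_of(n,s)[:4]:
            w=world(s,b["xyz"]); u=pix(s,w); print(n,round(b["p"],2),w.round(4),np.round(u).astype(int))
def save(s,f,crop=None,k=1):
    im=s["image"][:,:,::-1]
    if crop: a,b,c,d=crop; im=im[b:d,a:c]
    cv2.imwrite("pics/"+f,cv2.resize(im,None,fx=k,fy=k,interpolation=cv2.INTER_CUBIC))
E
python3 - <<'E'
from h import *
a=snapshot("top"); b=snapshot("scene")
print(a.keys(),a["K"],a["origin"])
cv2.imwrite("pics/1.png",cv2.resize(np.vstack([a["image"],b["image"]])[:,:,::-1],(400,600)) if 0 else np.hstack([cv2.resize(a["image"],(800,600))])[:,:,::-1])
save(b,"2.png",k=1.5)
for s in (a,b): find(s,"holder","bar_knob","bar_hinge","board","pad_a","tweezers","tweezers_grip","block","screw_jar"); print()
print(read_clock(),read_ee_rot())
E
```

```text
pics
dict_keys(['image', 'z_map', 'K', 'origin', 'rotation', 'shot']) [[393.32727301   0.         255.93732298]
 [  0.         393.32727301 198.81879647]
 [  0.           0.           1.        ]] [ 0.44687582 -0.01993012  1.13530977]Traceback (most recent call last):
  File "<stdin>", line 6, in <module>
  File "h.py", line 16, in find
    w=world(s,b["xyz"]); u=pix(s,w); print(n,round(b["p"],2),w.round(4),np.round(u).astype(int))
  File "h.py", line 3, in world
    def world(s,p): return np.array(s["origin"])+np.array(s["rotation"])@np.array(p)
                                                 ~~~~~~~~~~~~~~~~~~~~~~~^~~~~~~~~~~~
ValueError: matmul: Input operand 1 has a mismatch in its core dimension 0, with gufunc signature (n?,k),(k,m?)->(n?,m?) (size 3 is different from 4)
```

View pics/1.png

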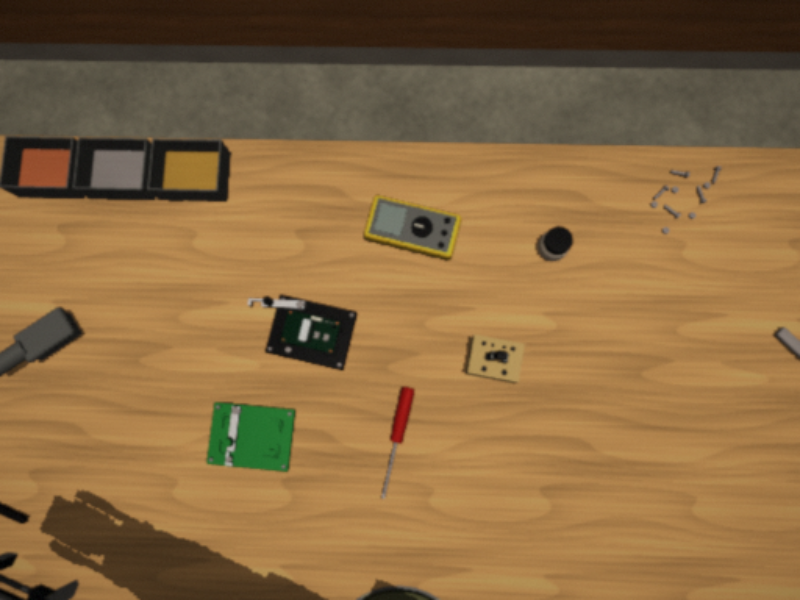

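View pics/2.png

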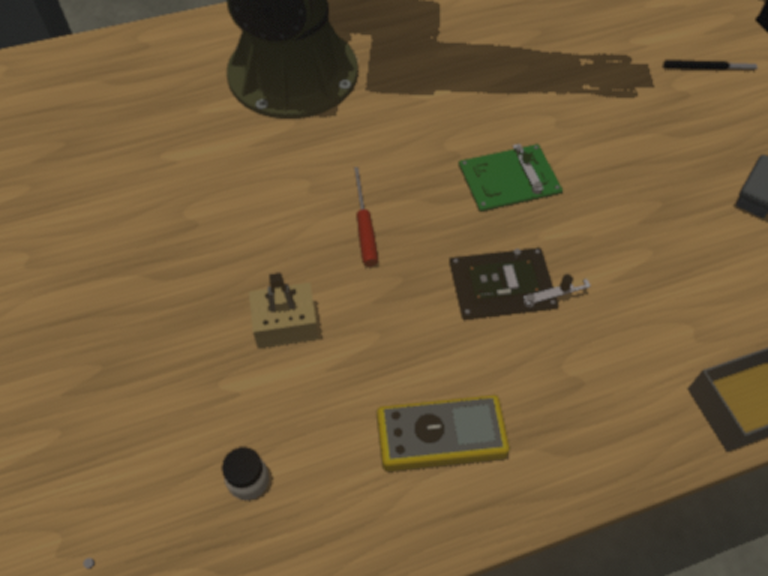

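The top view shows the real black holder at (311,332), its bar open to the left with the knob at about (268,301). The look-alike is the green holder at (251,437), with its bar at (232,440); I reject it by colour. The tweezers stand in the block at (495,357). The camera `rotation` is a quaternion, so I'll fix the helper.

```bash
sed -i '2a from scipy.spatial.transform import Rotation as Ro\ndef RM(s):\n    q=np.array(s["rotation"]); return q if q.ndim==2 else Ro.from_quat(q[[1,2,3,0]]).as_matrix()' h.py
sed -i 's/np.array(s\["rotation"\])\(@\|\.T\|;\)/RM(s)\1/' h.py; grep -n RM h.py
python3 - <<'E'
from h import *
a=snapshot("top"); b=snapshot("scene")
for s in (a,b): find(s,"holder","bar_knob","bar_hinge","board","pad_a","tweezers","block"); print()
print(unp(a,200,30*6.4), read_clock(),read_ee_rot())
save(a,"3.png",(140,170,350,310),3.5)
E
```

```text
4:def RM(s):
5:    q=RM(s); return q if q.ndim==2 else Ro.from_quat(q[[1,2,3,0]]).as_matrix()
6:def world(s,p): return np.array(s["origin"])+RM(s)@np.array(p)
8:    c=RM(s).T@(np.array(pw)-np.array(s["origin"])); K=np.array(s["K"])
12:    K=np.array(s["K"]);d=np.array([(u-K[0,2])/K[0,0],-(v-K[1,2])/K[1,1],-1.]);R=RM(s);o=np.array(s["origin"])Traceback (most recent call last):
  File "<stdin>", line 3, in <module>
  File "h.py", line 19, in find
    w=world(s,b["xyz"]); u=pix(s,w); print(n,round(b["p"],2),w.round(4),np.round(u).astype(int))
  File "h.py", line 6, in world
    def world(s,p): return np.array(s["origin"])+RM(s)@np.array(p)
                                                 ~~^^^
  File "h.py", line 5, in RM
    q=RM(s); return q if q.ndim==2 else Ro.from_quat(q[[1,2,3,0]]).as_matrix()
  File "h.py", line 5, in RM
    q=RM(s); return q if q.ndim==2 else Ro.from_quat(q[[1,2,3,0]]).as_matrix()
  File "h.py", line 5, in RM
    q=RM(s); return q if q.ndim==2 else Ro.from_quat(q[[1,2,3,0]]).as_matrix()
  [Previous line repeated 994 more times]
RecursionError: maximum recursion depth exceeded
```

```bash
sed -i '5s/q=RM(s)/q=np.array(s["rotation"])/' h.py
python3 - <<'E'
from h import *
a=snapshot("top"); b=snapshot("scene")
for s in (a,b): find(s,"holder","bar_knob","bar_hinge","board","pad_a","tweezers","block"); print()
print(unp(a,300,250), read_clock(),read_ee_rot())
save(a,"3.png",(140,170,350,310),3.5)
E
```

```text
holder 0.65 [0.5783 0.1809 0.0097] [198 209]
holder 0.55 [0.3812 0.2747 0.0122] [161 278]
bar_knob 0.58 [0.6234 0.2433 0.023 ] [176 193]
bar_knob 0.55 [0.3842 0.3051 0.0184] [150 277]
bar_knob 0.46 [7.624e-01 7.000e-04 3.670e-02] [261 146]
bar_hinge 0.75 [0.6226 0.2392 0.023 ] [177 193]
bar_hinge 0.6 [0.383  0.3074 0.0246] [148 277]
bar_hinge 0.16 [ 0.5275 -0.1525  0.1065] [318 228]
board 0.68 [0.5703 0.1744 0.0187] [199 212]
tweezers 0.41 [ 0.5268 -0.1516  0.1053] [317 228]
block 0.8 [ 0.5234 -0.1555  0.051 ] [316 231]

holder 0.81 [0.3785 0.2747 0.015 ] [340 116]
holder 0.65 [0.5892 0.1813 0.0044] [340 194]
bar_knob 0.87 [0.6222 0.2509 0.0202] [375 194]
bar_knob 0.59 [0.3724 0.3056 0.0207] [350 109]
bar_hinge 0.72 [0.3715 0.2988 0.022 ] [347 110]
bar_hinge 0.59 [0.6215 0.2399 0.0259] [371 193]
bar_hinge 0.5 [ 0.5321 -0.1481  0.082 ] [192 197]
board 0.6 [0.569  0.1781 0.0161] [336 185]
tweezers 0.7 [ 0.5304 -0.1617  0.0998] [184 193]
tweezers 0.52 [0.6219 0.2433 0.0209] [372 194]
block 0.76 [ 0.5439 -0.1626  0.0507] [188 211]

[ 0.47037092 -0.11660168  0.00108613] 1.1 [-1.56237880e-05  1.71523745e-01  9.85179986e-01 -6.69974660e-06]
```

View pics/3.png

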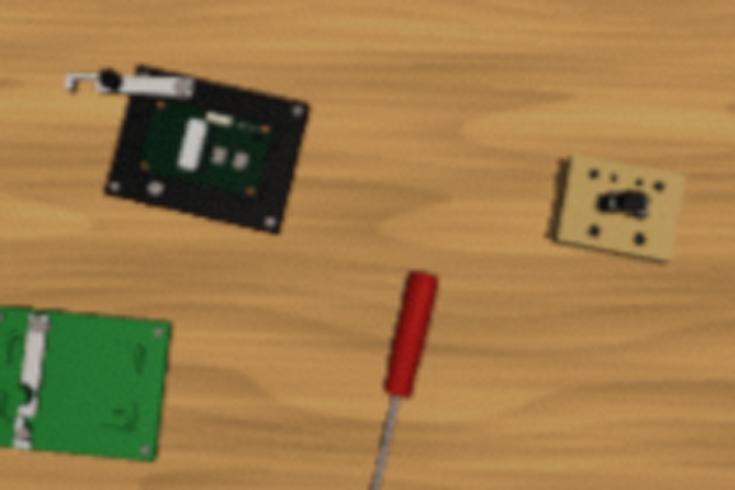

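The close crop confirms the choice. In crop pixels, the black holder has its pivot at (184,88), knob at (110,79), catch stud at (156,188) and pads at (219,156) and (240,160). Next is one close wrist look at the holder.

```bash
cat >> h.py <<'E'
def down(hd):
    """tool pointing down, its closing line (tool y) at world heading hd"""
    h=hd+np.pi/2; return [0,np.cos(h/2),np.sin(h/2),0]
E
python3 - <<'E'
from h import *
move_pose([0.53,0.2,0.30],down(-0.22))
w=snapshot("wrist"); print(w["origin"], read_clock(), read_joints())
save(w,"4.png",k=1.5)
find(w,"holder","bar_knob","bar_hinge","board","pad_a")
np.savez("w4.npz",**w)
E
```

```text
[0.54354408 0.26941788 0.46071447] 2.8833 [2.97817808e-01 2.92672619e-01 1.35670182e+00 1.06870669e-04
 1.49253534e+00 5.15911522e-01]
holder 0.84 [0.3782 0.2843 0.0116] [141 130]
holder 0.68 [ 0.5352 -0.11    0.03  ] [301 346]
holder 0.67 [0.5776 0.1958 0.0093] [289 160]
holder 0.39 [0.5704 0.1805 0.0168] [287 172]
bar_knob 0.87 [0.3874 0.3105 0.0195] [140 110]
bar_knob 0.73 [0.6201 0.2465 0.0228] [313 119]
bar_hinge 0.85 [0.6264 0.2442 0.0255] [318 120]
bar_hinge 0.63 [0.3841 0.312  0.02  ] [137 110]
bar_hinge 0.27 [0.5561 0.1544 0.0184] [281 191]
board 0.61 [0.5696 0.1798 0.0175] [286 172]
pad_a 0.5 [0.5581 0.1532 0.0172] [282 191]
pad_a 0.36 [0.5621 0.1702 0.0171] [283 180]
```

View pics/4.png

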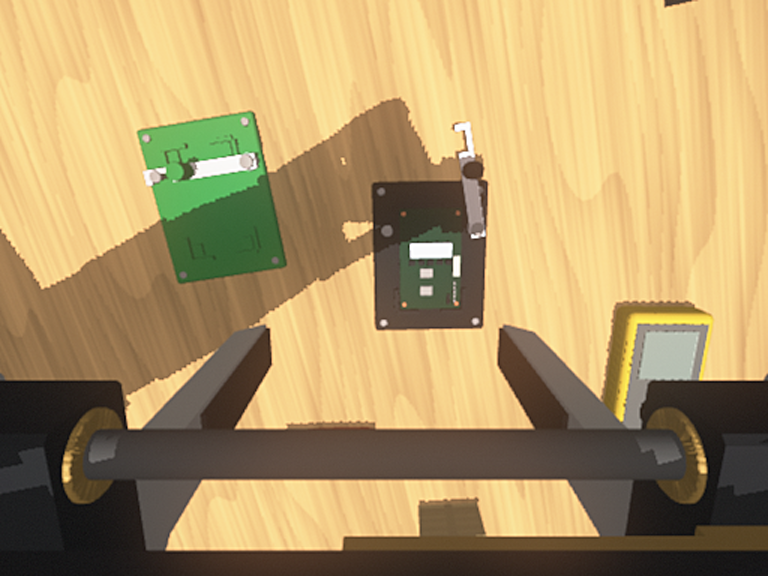

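The wrist view (768x576) shows the knob top at (473,169), pivot at (478,229), catch stud at (386,230), pads at (426,272) and (426,291), and corner screws at (381,191), (384,323) and (477,322). I'll turn these into positions.

Run:
```python
from h import *
w=dict(np.load("w4.npz"))
P={"knob":(473,169,.052),"piv":(478,229,.024),"stud":(386,230,.025),"pa":(426,272,.0175),"pb":(426,291,.0175),"c1":(381,191,.01),"c2":(384,323,.01),"c3":(477,322,.01)}
D={}
for k,(u,v,z) in P.items():
    D[k]=unp(w,u/1.5,v/1.5,z); print(k,D[k].round(4),unp(w,u/1.5,v/1.5).round(4))
y=D["pa"]-D["pb"]; print("pads d,heading",np.hypot(*y[:2]),np.arctan2(y[1],y[0]))
x=D["piv"]-D["stud"]; print("piv-stud d, heading x",np.hypot(*x[:2]),np.arctan2(x[1],x[0]))
x=D["c1"]-D["c2"]; print("c1-c2 yhead",np.hypot(*x[:2]),np.arctan2(x[1],x[0]))
k=D["knob"]-D["piv"]; print("knob-piv",np.hypot(*k[:2]),np.arctan2(k[1],k[0]))
```

```text
knob [0.619  0.2552 0.052 ] [0.619  0.2552 0.0518]
piv [0.6193 0.1989 0.024 ] [0.6189 0.1993 0.0266]
stud [0.534 0.217 0.025] [0.534  0.2171 0.0257]
pa [0.5634 0.1672 0.0175] [0.5633 0.1673 0.0179]
pb [0.5596 0.1483 0.0175] [0.5596 0.1481 0.017 ]
c1 [0.5371 0.2528 0.01  ] [0.5371 0.2529 0.0139]
c2 [0.511  0.1222 0.01  ] [0.5111 0.1225 0.0109]
c3 [0.6046 0.1025 0.01  ] [0.6047 0.1023 0.0093]
pads d,heading 0.01932102962183236 1.374132529116173
piv-stud d, heading x 0.08722135544974342 -0.2092696588146109
c1-c2 yhead 0.133128466002955 1.3737559537206396
knob-piv 0.05636036538785803 1.5769711838085227
```

Everything agrees: the pivot-to-stud, knob-radius and pad distances are within 1.5 mm, the holder yaw is about -0.205, and the bar is open about 1.36 rad. Next I pinch the knob and swing it.

Run:
```python
from h import *
piv=np.array([0.619,0.199]); yaw=-0.205
def kp(a,z=.045):
    b=np.pi+yaw-a; return [*(piv+.055*np.array([np.cos(b),np.sin(b)])),z], down(b-np.pi/2)
a0=1.36
command_gripper(0.045,15)
p,q=kp(a0,.12); move_pose(p,q)
p,q=kp(a0); move_linear(p,q,0.12)
command_gripper(0.0,15); print("gap",read_finger_gap(),read_finger_force(),read_ft_force(),read_clock())
for a in list(np.arange(a0-.2,0.05,-.2))+[0.0,-.03]:
    p,q=kp(a); move_linear(p,q,0.12)
    print(round(a,2),np.round(read_ft_force(),1),round(read_finger_gap(),4))
print(read_position(),read_clock())
```

```text
gap 0.015686536481722472 15.000097900629044 [ 0.16956516 -0.46782077  0.9495741 ] 6.2083
1.16 [-0.1 -1.   2.4] 0.0155
0.96 [-0.6 -1.1  4.8] 0.0155
0.76 [-0.5 -0.1  4.3] 0.0156
0.56 [ 0.6 -1.5  5.2] 0.0155
0.36 [ 0.3 -2.   6. ] 0.016
0.16 [ 0.6 -1.   5.8] 0.0157
0.0 [ 0.1 -1.3  6.1] 0.0157
-0.03 [3.3 5.4 3.2] 0.0157
[0.56548941 0.20969596 0.04522859] 8.8667
```

The force rose at the end (about 5 N against the motion), so the bar has reached its stop. I'll release, lift, check the bar by camera and look at the tweezers.

Run:
```python
from h import *
command_gripper(0.045,15)
p=read_position(); move_linear([p[0],p[1],.13],None,0.2)
move_pose([0.53,0.05,0.25],down(1.37))
w=snapshot("wrist"); find(w,"bar_knob","bar_hinge","pad_a")
np.savez("w5.npz",**w)
move_pose([0.52,-0.15,0.25],down(1.37))
v=snapshot("wrist"); find(v,"tweezers","tweezers_grip","block"); np.savez("w6.npz",**v)
print(read_clock())
cv2.imwrite("pics/5.png",cv2.resize(np.hstack([w["image"],v["image"]])[:,:,::-1],(800,300)))
save(v,"6.png",k=1.5); save(w,"5.png",k=1.5)
```

```text
bar_knob 0.94 [0.5688 0.2016 0.022 ] [377 178]
bar_knob 0.8 [0.4091 0.3044 0.0208] [450  27]
bar_hinge 0.77 [0.5762 0.204  0.0249] [380 184]
bar_hinge 0.57 [0.4059 0.3065 0.022 ] [453  23]
bar_hinge 0.48 [ 0.5269 -0.1402  0.0812] [ 88 212]
pad_a 0.64 [0.5567 0.154  0.0192] [338 176]
pad_a 0.45 [0.56   0.1715 0.0183] [352 175]
tweezers 0.74 [ 0.5234 -0.1538  0.1197] [251 194]
tweezers_grip 0.62 [ 0.5234 -0.1567  0.115 ] [249 193]
tweezers_grip 0.42 [ 0.5162 -0.1681  0.0964] [237 184]
block 0.57 [ 0.5185 -0.1564  0.0541] [249 176]
12.125
```

View pics/5.png

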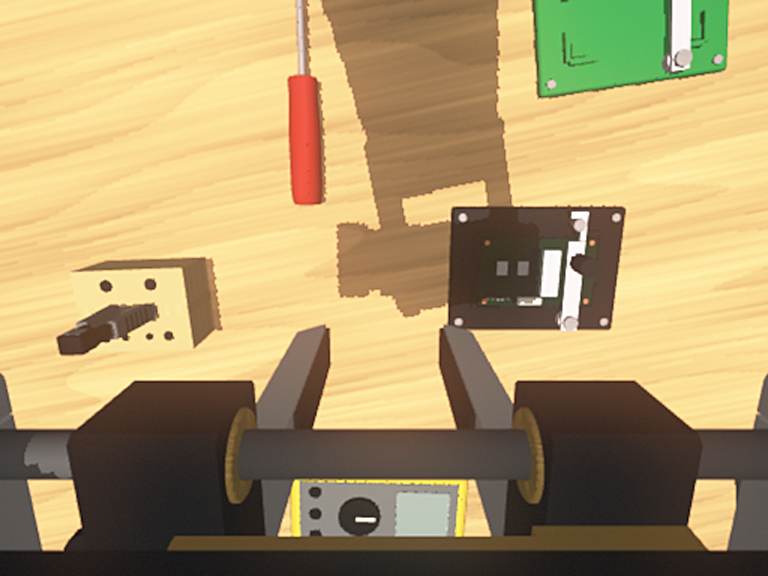

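View pics/6.png

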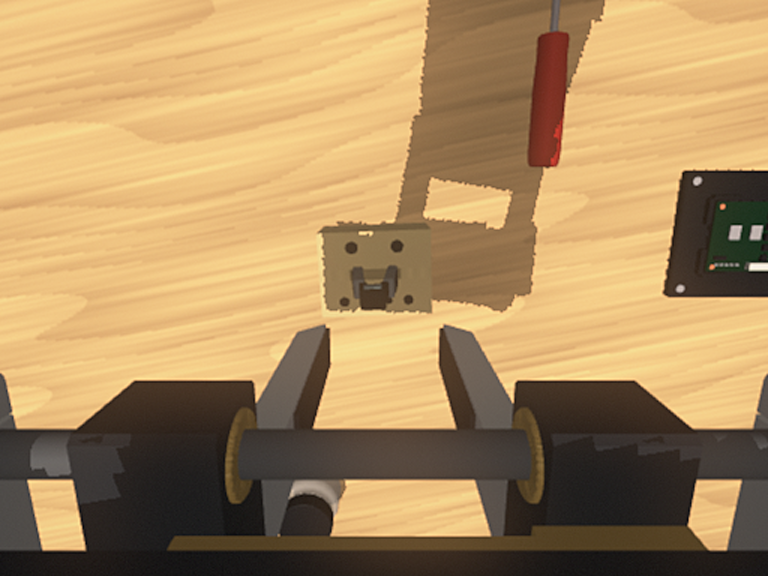

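The first view shows the bar home: hook round the stud at (580,222), pivot at (569,323). The second shows the block at (376,268) with the tweezers' head at (375,293) and its two flats at (358,280) and (392,280). The depth map will give their exact pose.

Run:
```python
from h import *
v=dict(np.load("w6.npz"))
pts=[];
for r in range(140,216):
    for c in range(205,300):
        if v["z_map"][r,c]>0: pts.append(unp(v,c,r))
P=np.array(pts)
def rect(lo,hi):
    m=(P[:,2]>lo)&(P[:,2]<hi); (c,s,a)=cv2.minAreaRect((P[m,:2]*1000).astype(np.float32)); print(lo,hi,m.sum(),np.round(c,1),np.round(s,1),round(a,1))
for lo,hi in ((.047,.053),(.088,.104),(.124,.134),(.118,.14)): rect(lo,hi)
print(np.histogram(P[:,2],bins=np.arange(-.01,.16,.01)))
m=(P[:,2]>.085)&(P[:,2]<.104)
print((P[m]*1000).round().astype(int)[::2].tolist())
```

```text
0.047 0.053 3500 [ 526.2 -157.9] [90.1 69.5] 80.8
0.088 0.104 168 [ 526.1 -157.2] [30.1 13.7] 80.4
0.124 0.134 252 [ 526.  -158.1] [16.4 14.7] 78.9
0.118 0.14 279 [ 525.8 -158. ] [16.5 14.9] 80.2
(array([ 695, 2028,   90,   87,  107,  932, 2666,   35,   29,   42,  139,
         29,   37,  270,    2,    0]), array([-0.01,  0.  ,  0.01,  0.02,  0.03,  0.04,  0.05,  0.06,  0.07,
        0.08,  0.09,  0.1 ,  0.11,  0.12,  0.13,  0.14,  0.15]))
[[521, -146, 86], [517, -169, 85], [518, -167, 86], [518, -165, 85], [521, -148, 89], [521, -145, 90], [522, -143, 90], [517, -171, 88], [517, -169, 91], [518, -167, 91], [518, -165, 90], [521, -148, 94], [521, -146, 93], [522, -143, 94], [523, -141, 88], [517, -171, 94], [517, -168, 95], [518, -166, 95], [518, -164, 96], [521, -149, 98], [521, -147, 98], [522, -145, 98], [523, -143, 95], [518, -170, 98], [518, -168, 99], [518, -166, 98], [519, -164, 97], [522, -150, 97], [522, -148, 99], [523, -146, 98], [523, -144, 98], [519, -171, 97], [519, -169, 98], [519, -166, 98], [520, -165, 97], [523, -151, 98], [523, -149, 99], [523, -147, 100], [524, -1
[... 244 characters left out ...]
47, 103], [526, -145, 99], [526, -143, 99], [521, -171, 100], [522, -169, 100], [525, -148, 102], [527, -146, 98], [528, -144, 96], [522, -171, 99], [523, -169, 99], [526, -148, 103], [528, -146, 98], [528, -144, 98], [524, -172, 97], [524, -170, 99], [527, -148, 103], [528, -146, 101], [529, -144, 99], [525, -172, 98], [525, -170, 99], [530, -147, 99], [530, -145, 101], [533, -143, 88], [526, -171, 100], [526, -169, 99], [531, -146, 100], [531, -144, 99], [527, -172, 98], [527, -170, 99], [532, -148, 99], [532, -146, 99], [528, -173, 98], [528, -171, 98], [533, -148, 99], [533, -146, 100], [529, -172, 100], [529, -170, 99], [534, -148, 98], [534, -146, 99], [530, -172, 99], [531, -170, 98]]
```

Run:
```python
from h import *
h=1.40; q=down(h)
command_gripper(0.052,20)
move_pose([.526,-.158,.17],q); move_linear([.526,-.158,.0765],q,0.12)
print(read_ft_force())
command_gripper(0.026,20); print(read_finger_gap(),read_finger_force(),read_ft_force())
move_linear([.526,-.158,.17],q,0.12); hold(.3)
print(read_finger_gap(),read_finger_force(),read_ft_force(),read_clock())
s=snapshot("scene"); t=snapshot("top"); np.savez("s7.npz",**s)
find(s,"tweezers","tip_a","tip_b","tweezers_grip")
save(s,"7.png",(150,130,280,240),6)
```

```text
[-0.09473493 -1.20034021  0.13601596]
0.026080893330015377 4.996998310089111 [ 0.04992235 -0.0939688   0.30994492]
0.026364662566810644 4.96283121407032 [ 0.06082953 -0.2392912   0.063454  ] 15.6583
tweezers 0.84 [ 0.5325 -0.163   0.191 ] [178 169]
tweezers 0.68 [0.4224 0.0085 0.0232] [246 154]
tip_a 0.48 [ 0.53   -0.1484  0.1713] [186 172]
tip_a 0.42 [ 0.5297 -0.1696  0.1719] [176 174]
tip_a 0.38 [0.5831 0.1809 0.0063] [339 192]
tip_b 0.48 [ 0.53   -0.1484  0.1713] [186 172]
tip_b 0.42 [ 0.5297 -0.1696  0.1719] [176 174]
tip_b 0.38 [0.5831 0.1809 0.0063] [339 192]
tweezers_grip 0.8 [ 0.5315 -0.1611  0.1878] [179 169]
```

View pics/7.png

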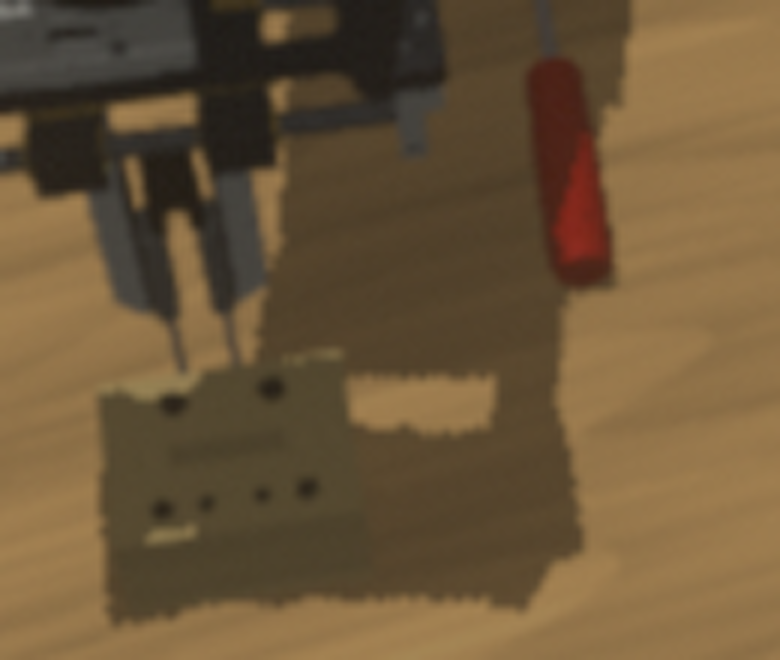

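The tweezers are lifted, squeezed to 26.4 mm at 5 N, with the tips visible at (183,370) and (236,361) in the crop. Next I hover over the pads and look from the wrist, so tips and pads show in one picture.

Run:
```python
from h import *
w=dict(np.load("w5.npz")); a=unp(w,523/1.5,268/1.5,.0175);b=unp(w,502/1.5,268/1.5,.0175); print("pads w5",a,b,(a+b)/2)
s=dict(np.load("s7.npz")); a=unp(s,150+183/6,130+370/6,.103);b=unp(s,150+236/6,130+361/6,.103);print("tips",a,b,np.linalg.norm(a-b))
c=np.array([.5613,.158]); q=down(1.37)
move_pose([*c,.17],q); move_linear([*c,.100],q,.12); hold(.2)
w=snapshot("wrist"); np.savez("w8.npz",**w); s=snapshot("scene"); np.savez("s8.npz",**s)
find(w,"tip_a","pad_a"); find(s,"tip_a","pad_a")
print(read_finger_gap(),read_finger_force(),read_ft_force(),read_position(),read_clock())
save(w,"8.png",(180,130,380,280),4); save(s,"9.png",(280,130,410,225),6)
```

```text
pads w5 [0.56365966 0.16747523 0.0175    ] [0.56001287 0.14959291 0.0175    ] [0.56183627 0.15853407 0.0175    ]
tips [ 0.5262135  -0.16795763  0.103     ] [ 0.52867092 -0.1497194   0.103     ] 0.018403032966438106
tip_a 0.65 [0.5567 0.1694 0.1134] [275 242]
tip_a 0.57 [0.5514 0.151  0.1157] [238 241]
pad_a 0.53 [0.5559 0.1508 0.0215] [245 199]
pad_a 0.42 [0.561  0.17   0.0181] [270 200]
tip_a 0.58 [0.5642 0.1439 0.1008] [326 166]
tip_a 0.47 [0.5638 0.1612 0.0951] [333 165]
0.025850186422046624 4.96278315782547 [ 0.06205431 -0.73919046 -0.91729143] [0.56132986 0.15801    0.10009213] 18.4
```

View pics/8.png

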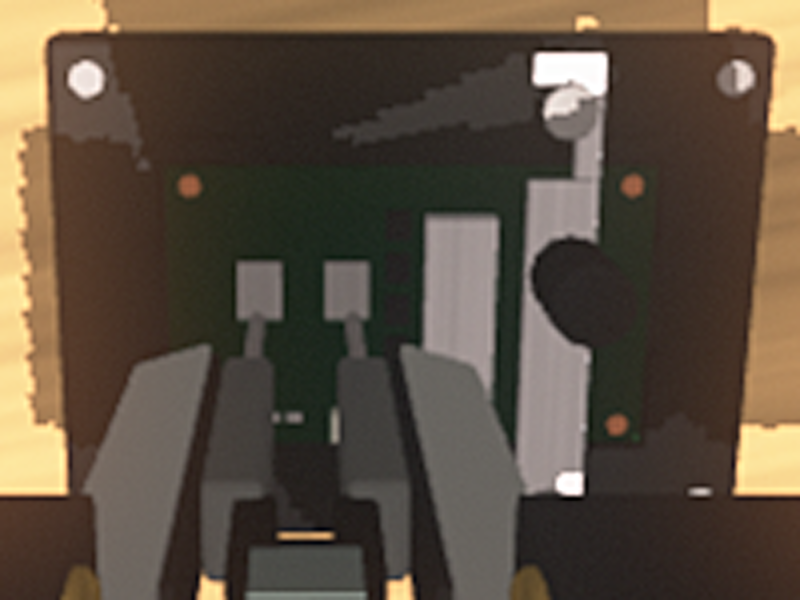

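View pics/9.png

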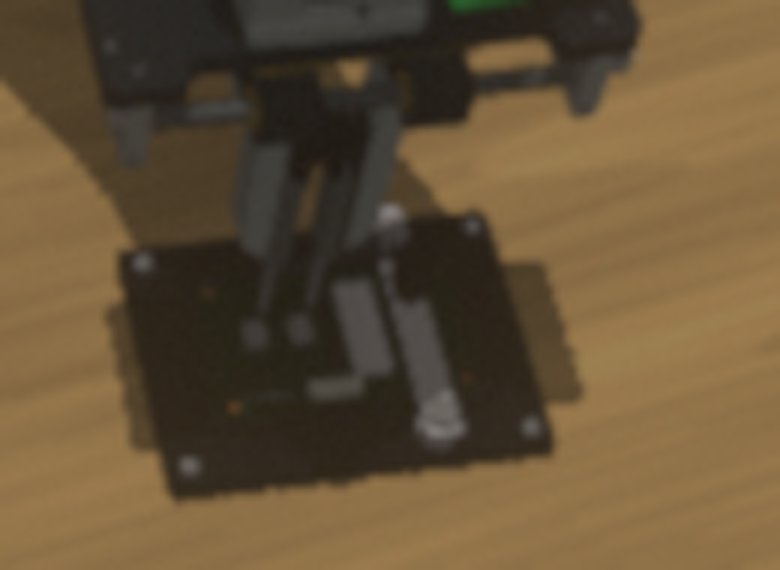

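The wrist crop shows pads at (259,290) and (347,290), with tips just short of them at about (259,318) and (350,318), still about 14 mm higher. The bar's hook is round the stud at (570,110). I'll compare them in world coordinates.

Run:
```python
from h import *
w=dict(np.load("w8.npz")); f=lambda u,v,z:unp(w,180+u/4,130+v/4,z)[:2].round(4)
zt=.100-.0685+.0015
pa,pb=f(347,290,.0175),f(259,290,.0175); ta,tb=f(350,318,zt),f(259,318,zt)
print("pads",pa,pb,(pa+pb)/2,"tips",ta,tb,(ta+tb)/2, np.linalg.norm(pa-pb),np.linalg.norm(ta-tb))
print(w["z_map"][130+318//4-1:130+318//4+4,180+346//4:180+356//4].round(3))
s=dict(np.load("s8.npz")); g=lambda u,v,z:unp(s,280+u/6,130+v/6,z)[:2].round(4)
print("scene pads",g(255,333,.0175),g(300,329,.0175),"tips",g(263,313,zt),g(309,307,zt))
```

```text
pads [0.5632 0.1672] [0.5595 0.1493] [0.56135 0.15825] tips [0.5643 0.167 ] [0.5608 0.1496] [0.56255 0.1583 ] 0.018278402556022238 0.017748521065147946
[[0.237 0.234 0.234]
 [0.235 0.233 0.232]
 [0.233 0.226 0.225]
 [0.23  0.223 0.222]
 [0.229 0.219 0.222]]
scene pads [0.5609 0.1481] [0.5649 0.1652] tips [0.5623 0.1488] [0.5656 0.1664]
```

The tips are about 1.1 mm too far in +x in both views, and the gap is about 17.8 mm. I'll correct that and descend in small steps until light contact.

Run:
```python
from h import *
x,y=.5613-.0011,.158-.0003; q=down(1.37)
move_linear([x,y,.089],q,.05); hold(.2)
F=lambda: np.mean([read_ft_force() for _ in range(3)],axis=0)
f0=F(); print(f0); z=.089
while z>.0825:
    z-=.0004; move_linear([x,y,z],q,.02); hold(.12); d=F()-f0
    print(round(z,4),d.round(2),round(read_finger_gap(),4))
    if d[2]>1.8: break
hold(.5); print((F()-f0).round(2),read_finger_gap(),read_finger_force(),read_position(),read_clock())
w=snapshot("wrist"); np.savez("w10.npz",**w); save(w,"10.png",(180,130,380,280),4)
```

```text
[ 0.67731446 -0.53738165 -0.14247119]
0.0886 [-0.13  1.08  0.13] 0.0262
0.0882 [-1.36  0.5  -0.91] 0.0259
0.0878 [-1.06 -0.3  -0.26] 0.0265
0.0874 [-1.17  1.14  0.26] 0.0264
0.087 [-0.15  0.68 -0.71] 0.0258
0.0866 [-0.06  0.28 -0.68] 0.0262
0.0862 [-0.35  0.04 -0.6 ] 0.0261
0.0858 [-0.98  0.06  0.08] 0.0261
0.0854 [-0.4   0.78  3.02] 0.0263
[-1.36  0.57  1.78] 0.025922174570573765 4.786323308944702 [0.56024942 0.15770407 0.0854551 ] 22.775
```

View pics/10.png

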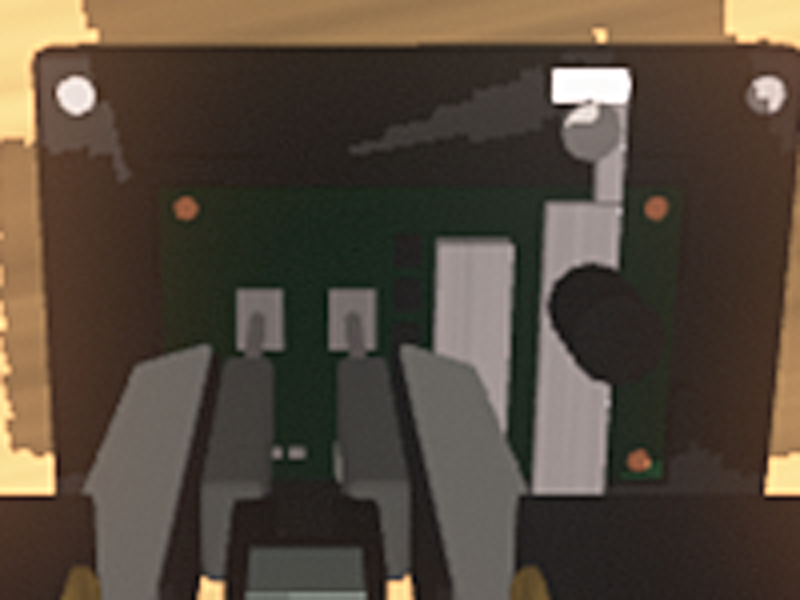

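The tips sit at about (258,318) and (352,318), with the pad middles at (260,320) and (352,320), so they are centred. Contact came at the expected height. I'll average the noisy force and make sure both tips press.

Run:
```python
from h import *
def F():
    L=[]
    for _ in range(25): hold(.02); L.append(np.r_[read_ft_force(),read_torque()])
    return np.mean(L,axis=0).round(2)
x,y=.5602,.1577; print(F())
for z in (.0851,.0848):
    move_linear([x,y,z],down(1.37),.02); f=F(); print(z,f,read_finger_gap(),read_finger_force())
    if f[2]>3: break
print(read_position(),read_clock())
```

```text
[ 0.17  0.04  3.07 -0.01 -0.04  0.  ]
0.0851 [-0.16 -0.27  4.98 -0.07  0.03 -0.  ] 0.025814562488495753 4.57781195640564
[0.56029866 0.15768807 0.08524752] 23.9083
```

Run:
```python
from h import *
L=[]
for _ in range(75): hold(.02); L.append(np.r_[read_ft_force(),read_torque(),read_finger_force()])
L=np.array(L); print(L.mean(0).round(3),(L.std(0)/75**.5).round(3),read_clock())
```

```text
[-0.194 -0.383  5.17  -0.081  0.025  0.     4.578] [0.058 0.058 0.055 0.003 0.003 0.004 0.   ] 25.1583
```

The moment is explained by the small side force at the tips, so the load is shared by both of them. Everything is steady, so I'm handing in.

```bash
python3 -c "
from h import *
print(hand_in())"
```

```text
the job is handed in; nothing more can be done
None
```

I handed the job in at about 25 s on the robot's clock, with the bar home in its catch and the tweezers gripped at about 18 mm tip gap, one tip near the middle of each pad at about 5 N total; the hand-in returned no pass or fail verdict.

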